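# Clear the sealed cartons from the catch tray at the saleroom packing table

### The arm

A 7-joint arm with a two-finger parallel gripper is mounted at the origin on the work surface. World frame = base frame: x ahead of the robot, y to its left, z up, the work surface at z = 0. Lengths are in mm, angles in rad, forces in N, time in s.
With the tool pointing down it reaches from about 400 to 875 mm from the base axis. Payload 4.4 kg.
Tool frame: the origin (TCP) lies midway between the tips of the shut fingers; the grasp point (between the pads) lies 19 mm behind it; z points along the fingers, y is the line along which they close (so a half turn about z gives the same grasp; the last joint's range is limited). The gripper opens to 85 mm and grips with 20 to 120 N. Pads are 22 mm wide; open, the fingers measure 114 mm over their backs; the gripper's body (76 mm by 85 mm) begins 54 mm behind the grasp point. The pads swing forward as they close: fully open they stand 13 mm farther back than shut.
Start: joints at [-1.385, 0.628, 0.038, 1.517, -0.027, 0.996, -0.02], TCP at [161.921, 629.523, 231.313] pointing down, gripper open.
Joint ranges: [-3.06, 3.06], [-0.37, 2.12], [-1.25, 1.32], [0.18, 2.47], [-1.1, 4.24], [0.23, 1.98], [-2.94, 2.94]. Speed limits (rad/s): [2.57, 2.57, 3.14, 3.14, 3.14, 3.14, 3.14].

### API

Orientations are given as [roll, pitch, yaw] about the fixed x, y, z axes, in that order (R = Rz(yaw) Ry(pitch) Rx(roll)).
In Python, from cell import telemetry, eyes, ctrl, finder gives the robot as it stands.
- The arm moves only by the tool move_arm, never from a script. Its argument "steps" is a list of rows, each a list of 7 numbers: the turn, a rotation vector about the world's x, y, z in degrees, then the shift along the world's x, y, z in m, then the finger opening in m, from 0 to 0.0854. A call has 1 to 5 rows; each row shifts and turns the commanded pose from where the row before left it; what a row does not reach is not made up. A row lasts 1/10 s, in which the tool goes at most 50 mm and 8.59 degrees, less where a joint would pass 70% of its speed; a pose out of reach is approached as far as the arm can. A call with a gripper value outside its range is refused whole. The fingers move at their own pace and stop on an object; the grip force is fixed at half the most. Time passes only in rows, so rows that do not move let the fingers close. It gives the time, the measured TCP pose, the force, the opening and the grip force at its end, in the units of the state.
- telemetry.read_state(): the state, without advancing time (a new reading comes with each control period).
- eyes.get_image(name): name is "scene" or "top" or "wrist"; returns (picture, depth): 480x640x3 uint8, blue, green, red; 480x640 float32, mm along the optical axis (not along the pixel's ray), 0 where there is no reading.
- eyes.calibration(name): a dict with "fx", "fy", "cx", "cy" (pixels), "position" and "attitude" of the camera in the world. Camera axes: x right, y down, z forward; pixel columns grow to the right and rows downward; lengths in mm; the calibration is good to about 2 mm. The wrist camera is an equidistant fisheye: a pixel r from the principal point sees the ray r / f radians off the axis. A picture is of the moment at which its call begins: read the wrist's pose just before it. calibration takes no time and is no camera call; for the wrist camera it gives the pose at the moment of the call.
- ctrl.finish_job(): hands the job in; it is judged then, once.
Trained networks look in the newest picture that a camera, given by its name, has taken for a name from the list of things; names that differ only in an ending like _2 or _b are one class to them, and where a whole thing is asked for, a point or a joint stands for the part that bears it (a point fixed in the world has none). Each returns a list of dicts, best first, with "confidence" (0 to 1); they miss things now and then, are a little off and sometimes report something else, mostly with a low value. They report only what shows in the picture. A call takes as long as a camera call. They do not tell look-alikes from the thing itself.
- finder.boxes_of(camera, name): "location" ([x, y, z] in mm, in the coordinates of the camera as it stood for that picture, good to about 4 mm: the middle of the surface that is visible of it).
- finder.cut_out(camera, name): "mask" (480x640 bool, what is visible of it).
- finder.pinpoint(camera, name): "location" ([x, y, z] in mm, in the coordinates of the camera as it stood for that picture, good to about 4 mm: a listed point, or the origin of a listed thing).
The state is a dict: "clock": time; "qpos": joint angles; "qd": joint speeds; "tau": joint torques, N m; "eef_pos": TCP position; "tool_rot": TCP orientation; "force": force on the tool from outside, world axes, zero at the start; "torque": the same for the moment, N m; "width": finger opening in mm; "gripper_force": force on a finger pad.
Only numpy, scipy, OpenCV 4.12 (cv2) and the standard library are available. Lean on these libraries where they do the work, as an engineer would, in place of code of your own. Each camera call takes 0.05 s, during which the arm holds its last target. There are 200 camera calls.

### The job

Take the two taped-shut cartons out of the sealing machine's catch tray and put them in the plywood carrying tray, one in each compartment, lying flat on its floor the right way up. They hold china: set them down, do not drop them. The carton whose flaps still stand open is not finished: leave it where it lies, and do not disturb the other things on the table.

Things in the scene. Friction and masses are not known exactly. Their poses are not given: they have to be found in the camera images.
- sealer: Grey carton sealer with aluminium catch tray, fixed. Origin: on the table under the tray's centre. Tray 228 (x) by 358 mm (y), floor 20 mm and rims 49 mm above the table. On its -y side rollers, 75 mm high, then the housing (y -270 to -550, x -150 to 150 mm, 190 mm high; tape roll on top to 255). Three cartons lie in the tray in any order, lengths roughly along x, 105 mm apart along y.
- carton_long: Sealed cardboard carton with a strip of brown tape along its flat top: 150 long, 50 wide, 50 mm high, about 0.3 kg. Origin: centre of its underside; x along its length, y across its width, z up.
- carton_short: Sealed cardboard carton with a strip of brown tape along its flat top: 110 long, 56 wide, 60 mm high, about 0.3 kg. Origin: centre of its underside; x along its length, y across its width, z up.
- carton_open: Unfinished cardboard carton, no tape, its four flaps standing up and white paper showing inside: 130 long, 50 wide, 45 mm high, 70 mm with flaps. To be left in the catch tray. Origin: centre of its underside; x along its length, y across its width, z up.
- tote: Plywood carrying tray, loose, 1.8 kg, open on top: 216 (x) by 264 mm (y), rims 58 mm above the table, floor and walls 8 mm thick. A divider along x, as high as the rims, parts it into two compartments, each 200 (x) by 120 mm (y) inside. Origin: centre of its underside; z up.
- tote_in_a (a point): Centre of the floor of the carrying tray's compartment on its +y side (8 mm above the table); axes as the tray's.
- tote_in_b (a point): Centre of the floor of the carrying tray's compartment on its -y side (8 mm above the table); axes as the tray's.
- mallet: Bystander: wooden mallet lying on its side, 185 mm long, head 50 x 90 x 50 mm at +x. Origin: on the table, under the handle's middle.
- dish: Bystander: round green glass dish, 110 mm across, 35 mm high. Origin: centre of its underside.
- harmonica: Bystander: metal mouth organ, 50 x 130 x 30 mm. Origin: centre of its underside.
Mind the look-alikes: they are no part of the job. Leave any blue look-alike of the carton_short alone. Leave any pink look-alike of the carton_long alone.

How it is judged (in metres and radians):
At the end, for the whole second after the job is handed in: One sealed carton at rest in each compartment: origin within 60 mm (x) and 50 mm (y) of its centre, under 12 mm above its floor, upright within 0.15 rad; carrying tray level within 0.08 rad; open carton within 40 mm of its start, upright within 0.15 rad (((x of carton_long in the frame of tote_in_a between -0.06 and 0.06 m and y of carton_long in the frame of tote_in_a between -0.05 and 0.05 m and z of carton_long in the frame of tote_in_a between -0.006 and 0.012 m and x of carton_short in the frame of tote_in_b between -0.06 and 0.06 m and y of carton_short in the frame of tote_in_b between -0.05 and 0.05 m and z of carton_short in the frame of tote_in_b between -0.006 and 0.012 m) or (x of carton_long in the frame of tote_in_b between -0.06 and 0.06 m and y of carton_long in the frame of tote_in_b between -0.05 and 0.05 m and z of carton_long in the frame of tote_in_b between -0.006 and 0.012 m and x of carton_short in the frame of tote_in_a between -0.06 and 0.06 m and y of carton_short in the frame of tote_in_a between -0.05 and 0.05 m and z of carton_short in the frame of tote_in_a between -0.006 and 0.012 m)) and angle between each of carton_long, carton_short, carton_open's own z axis and vertical below 0.15 rad and linear speed of each of carton_long, carton_short below 0.03 m/s and angle between tote's own z axis and vertical below 0.08 rad and distance of carton_open from where it was at the start of the episode below 0.04 m); the robot touches nothing.
It fails at once if a sealed carton is dropped or flung (moves faster than 0.95 m/s out of the fingers, a fall of about 45 mm) ((linear speed of carton_long above 0.95 m/s and contact force between the fingers and carton_long below 0.2 N) or (linear speed of carton_short above 0.95 m/s and contact force between the fingers and carton_short below 0.2 N)).
It fails at once if the open carton is moved more than 40 mm (distance of carton_open from where it was at the start of the episode above 0.04 m).
It fails at once if the wooden mallet is moved more than 30 mm (distance of mallet from where it was at the start of the episode above 0.03 m).
It fails at once if the glass dish is moved more than 30 mm (distance of dish from where it was at the start of the episode above 0.03 m).
It fails at once if the metal mouth organ is moved more than 30 mm (distance of harmonica from where it was at the start of the episode above 0.03 m).
It also fails if it takes over 64 s, if anything falls off the work surface, if the arm or the gripper's body presses on something with over 40 N, if the wrist force passes 120 N, or if a joint passes its speed limit or range.

## Working session

There is one attempt and no reset: what is moved stays moved. The work goes in short steps, Python scripts to look and compute and a tool call to move; the robot and the scene stay as the last step left them, time stands still between calls to the robot, and variables do not carry over. Pictures are saved under pics/ and viewed, at most 10 in all, crops included, and the job is handed in when it is done.

Besides the shell and the picture viewer there is one more tool, called after ">>>" as name([rows], argument=value, ...), one row to a line, values as JSON. move_arm: Moves the arm, as the interface text tells. Its arguments: {"type":"object","properties":{"steps":{"type":"array"}},"required":["steps"]}

```bash
mkdir -p pics; ls; cat > h.py <<'E'
import numpy as np, cv2
from scipy.spatial.transform import Rotation as R
from cell import telemetry, eyes, ctrl, finder
def pose(c):
    a=np.array(c["attitude"],float)
    M=a if a.shape==(3,3) else R.from_euler('xyz',a).as_matrix()
    return M,np.array(c["position"],float)
def w(cam,p,c=None):
    M,t=pose(c or eyes.calibration(cam)); return M@np.array(p,float)+t
def cloud(cam,d,c):
    v,u=np.indices(d.shape); x=(u-c["cx"])/c["fx"]; y=(v-c["cy"])/c["fy"]
    if cam=="wrist":
        r=np.hypot(x,y); k=np.where(r>1e-9,np.tan(r)/np.maximum(r,1e-9),1); x=x*k;y=y*k
    P=np.stack([x*d,y*d,d],-1); M,t=pose(c); return P@M.T+t
def top(P,m,band=6):
    """rectangle of the flat top of what the mask shows"""
    Q=P[m]; z=np.percentile(Q[:,2],90); Q=Q[abs(Q[:,2]-z)<band]
    (cx,cy),(a,b),th=cv2.minAreaRect(Q[:,:2].astype(np.float32))
    if a<b: a,b,th=b,a,th+90
    return [round(float(i),1) for i in (cx,cy,np.median(Q[:,2]),a,b,(th+90)%180-90)]
E
python3 - <<'E'
from h import *
print(telemetry.read_state())
for cam in("scene","top"):
    im,d=eyes.get_image(cam); c=eyes.calibration(cam); print(cam,c)
    cv2.imwrite(f"pics/{cam}0.png",im); P=cloud(cam,d,c)
    for n in("carton_long","carton_short","carton_open","tote","mallet","dish","harmonica","sealer"):
        for o in finder.cut_out(cam,n)[:4]:
            m=o["mask"]&(d>0)
            if m.sum()<30: continue
            vv,uu=np.nonzero(m); print(n,round(o["confidence"],2),"px",int(uu.mean()),int(vv.mean()),top(P,m), im[m].mean(0).round())
    for n in("tote_in_a","tote_in_b","sealer","tote"):
        print(n,[(round(o["confidence"],2),w(cam,o["location"],c).round()) for o in finder.pinpoint(cam,n)[:2]])
E
```

```text
pics
{'clock': 0.0, 'qpos': array([-1.38479711,  0.62932101,  0.03841325,  1.51838737, -0.02699771,
        0.99632308, -0.01995612]), 'qd': array([ 4.60097753e-04, -3.25263352e-04,  8.84597068e-05, -4.94643833e-04,
        6.35941565e-05,  1.64514736e-03,  5.44515622e-04]), 'tau': array([ 6.51141272e-04, -5.63389671e+01,  1.22665387e+00, -1.93451232e+01,
        1.10514939e-02,  1.03195276e-02, -6.75790687e-06]), 'eef_pos': array([161.74219801, 628.89153085, 230.39866639]), 'tool_rot': array([-3.13967091e+00,  9.64530285e-06,  2.88986136e+00]), 'force': array([0.06385837, 0.3292025 , 0.5140955 ]), 'torque': array([ 0.00204351, -0.03601028, -0.00740255]), 'gripper_force': 0.0, 'width': 85.36107482151493}
scene {'fx': 489.1886996899515, 'fy': 489.1886996899515, 'cx': 322.73995559966124, 'cy': 240.59915261484937, 'position': array([1195.31439734, -693.32362514,  853.5281337 ]), 'attitude': array([-2.27701905, -0.0049226 ,  0.78608177])}
carton_long 0.95 px 248 279 [502.6, -243.5, 69.5, 152.5, 51.3, -3.3] [ 94. 137. 174.]
carton_long 0.65 px 319 180 [301.1, 188.2, 49.6, 156.1, 57.8, 4.8
[... 1720 characters left out ...]
carton_open 0.78 px 327 249 [513.7, -30.7, 85.0, 156.3, 53.8, -4.3] [162. 186. 206.]
tote 0.88 px 191 238 [547.1, 278.2, 57.0, 265.7, 230.7, 78.2] [147. 189. 211.]
mallet 0.83 px 305 163 [690.5, 19.3, 49.5, 89.4, 50.0, 86.4] [108. 145. 189.]
dish 0.6 px 208 150 [753.1, 245.6, 33.4, 107.7, 107.6, 58.9] [102. 147.  98.]
harmonica 0.75 px 389 147 [763.8, -181.2, 29.5, 126.6, 42.9, -80.4] [166. 177. 194.]
sealer 0.72 px 501 256 [482.4, -519.5, 189.0, 299.5, 227.8, -5.2] [190. 190. 190.]
tote_in_a [(0.93, array([559., 343.,   9.])), (0.67, array([538., 216.,   7.]))]
tote_in_b [(0.93, array([559., 343.,   9.])), (0.67, array([538., 216.,   7.]))]
sealer []
tote [(0.84, array([551., 279.,   2.]))]
```

```bash
python3 -c "
import cv2
im=cv2.imread('pics/top0.png'); c=im[190:300,140:460]; cv2.imwrite('pics/crop0.png',cv2.resize(c,None,fx=2.5,fy=2.5,interpolation=cv2.INTER_CUBIC))"
```

```text
(no output)
```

View pics/top0.png

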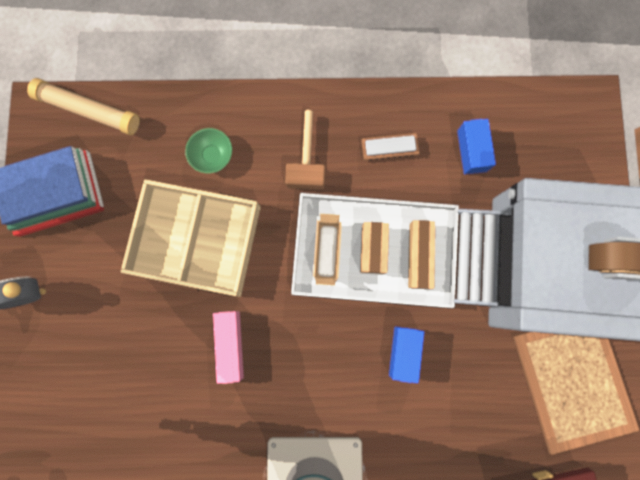

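View pics/crop0.png

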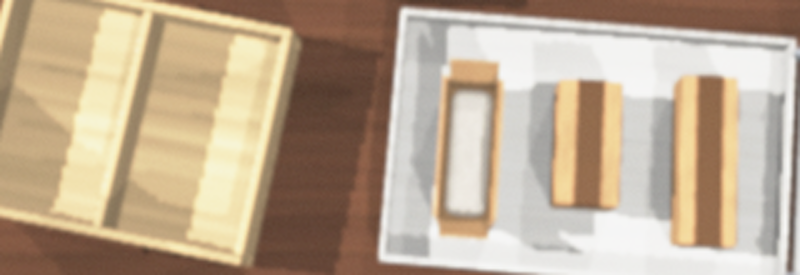

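The two measurements agree. In the top picture, three cartons lie in the catch tray:
- **Open carton** at px (327,249): white paper shows and it has no tape, so it stays where it is.
- **Short carton** at px (374,247): it has brown tape and measures 111x56, top at z 79.5. This is carton_short.
- **Long carton** at px (421,254): it has brown tape and measures 151x50, top at z 69.5. This is carton_long.

The blue boxes at px (405,354) and (475,146) and the pink one at px (227,347) are look-alikes lying outside the tray, so I leave them alone. The enlarged crop confirms the tape strips. The tote is at about (549,279) with a yaw of -12°.

I'll move above the short carton first.

>>> move_arm([
  [0, 0, 2.2, 0.02, -0.043, 0, 0.085],
  [0, 0, 2.2, 0.02, -0.043, 0, 0.085],
  [0, 0, 2.2, 0.02, -0.043, 0, 0.085],
  [0, 0, 2.2, 0.02, -0.043, 0, 0.085],
  [0, 0, 2.4, 0.02, -0.043, 0, 0.085],
])

```text
clock: 1.8
eef_pos: [262.6, 412.8, 231.5]
tool_rot: [3.141, 0.001, 3.087]
force: [2.5, -0.2, 0.1]
width: 84.8
gripper_force: 0.0
```

>>> move_arm([
  [0, 0, 0, 0.02, -0.043, 0, 0.085],
  [0, 0, 0, 0.02, -0.043, 0, 0.085],
  [0, 0, 0, 0.02, -0.043, 0, 0.085],
  [0, 0, 0, 0.02, -0.043, 0, 0.085],
  [0, 0, 0, 0.02, -0.043, 0, 0.085],
])

```text
clock: 2.3
eef_pos: [362.6, 197.9, 231.7]
tool_rot: [3.141, 0.001, 3.086]
force: [1.5, 0.5, -0.5]
width: 84.9
gripper_force: 0.0
```

>>> move_arm([
  [0, 0, 0, 0.02, -0.043, 0, 0.085],
  [0, 0, 0, 0.02, -0.043, 0, 0.085],
  [0, 0, 0, 0.02, -0.043, 0, 0.085],
  [0, 0, 0, 0.02, -0.043, 0, 0.085],
  [0, 0, 0, 0.02, -0.043, 0, 0.085],
])

```text
clock: 2.8
eef_pos: [462.7, -17.3, 231.7]
tool_rot: [3.141, 0.001, 3.085]
force: [0.3, 0.3, -0.5]
width: 84.9
gripper_force: 0.0
```

>>> move_arm([
  [0, 0, 0, 0.019, -0.04, 0, 0.085],
  [0, 0, 0, 0.018, -0.04, 0, 0.085],
  [0, 0, 0, 0.018, -0.04, 0, 0.085],
  [0, 0, 0, 0, 0, 0, 0.085],
])

```text
clock: 3.2
eef_pos: [518.7, -142.9, 231.6]
tool_rot: [-3.137, 0.003, 3.076]
force: [-1.2, 0.2, -0.6]
width: 85.2
gripper_force: 0.0
```

```bash
cat > look.py <<'E'
from h import *
import sys
s=telemetry.read_state(); c=eyes.calibration("wrist"); im,d=eyes.get_image("wrist"); P=cloud("wrist",d,c)
cv2.imwrite(f"pics/{sys.argv[1]}.png",im)
print(s["clock"],s["eef_pos"].round(1),s["tool_rot"].round(3),s["width"])
for n in sys.argv[2:]:
    for o in finder.cut_out("wrist",n)[:3]:
        m=o["mask"]&(d>0)
        if m.sum()>30:
            vv,uu=np.nonzero(m); print(n,round(o["confidence"],2),"px",int(uu.mean()),int(vv.mean()),top(P,m))
E
python3 look.py w1 carton_short carton_long carton_open
```

```text
3.2 [ 518.7 -142.9  231.6] [-3.137e+00  3.000e-03  3.076e+00] 85.20159223225959
carton_short 0.74 px 329 211 [518.8, -136.0, 78.8, 111.6, 56.2, -3.3]
carton_short 0.74 px 235 14 [332.9, -209.1, 58.7, 55.1, 17.9, 81.1]
carton_short 0.69 px 142 375 [758.6, -388.4, 59.0, 110.3, 27.9, -1.2]
carton_long 0.93 px 606 37 [334.9, 192.7, 48.6, 90.7, 52.4, 3.9]
carton_long 0.58 px 213 199 [503.5, -241.0, 68.9, 151.4, 50.6, -3.0]
carton_long 0.42 px 486 334 [690.4, 36.4, 48.3, 52.8, 47.6, 87.4]
carton_open 0.76 px 446 199 [514.1, -31.5, 83.5, 157.3, 55.3, -4.6]
carton_open 0.57 px 213 199 [503.6, -241.0, 68.9, 151.4, 50.6, -2.9]
```

View pics/w1.png

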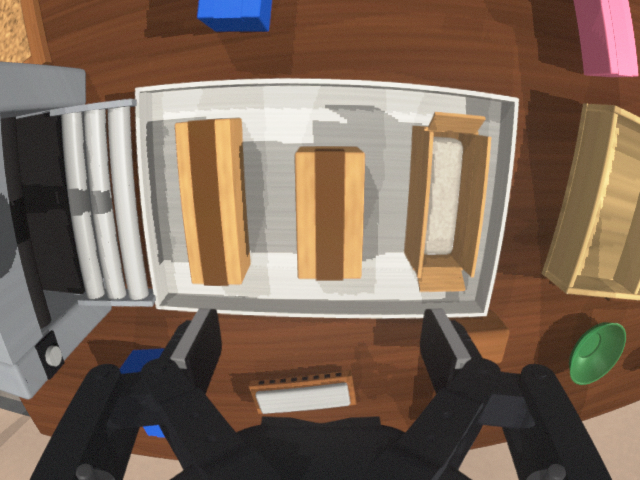

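The wrist view shows the taped short carton centred at px (329,211), the long one at (213,199) and the open one with flaps and paper at (446,199). The heights match those from the fixed cameras. I descend on the short carton.

>>> move_arm([
  [0, 0, 0, 0, 0, -0.045, 0.085],
  [0, 0, 0, 0, 0, -0.045, 0.085],
  [0, 0, 0, 0, 0, -0.035, 0.085],
  [0, 0, 0, 0, 0, 0, 0.085],
])

```text
clock: 3.8
eef_pos: [513.3, -132.7, 102.7]
tool_rot: [3.139, -0.009, 3.088]
force: [-0.6, 0.5, 0.2]
width: 84.9
gripper_force: 0.0
```

>>> move_arm([
  [0, 0, 0, 0, 0, 0, 0.085],
  [0, 0, 0, 0, 0, 0, 0.085],
])

```text
clock: 4.0
eef_pos: [518.5, -135.2, 108.3]
tool_rot: [-3.141, 0.004, 3.086]
force: [-0.7, -0.7, 0.7]
width: 85.3
gripper_force: 0.0
```

>>> move_arm([
  [0, 0, 0, 0, 0, -0.03, 0.085],
  [0, 0, 0, 0, 0, -0.025, 0.085],
  [0, 0, 0, 0, 0, -0.012, 0.085],
  [0, 0, 0, 0, 0, 0, 0.085],
  [0, 0, 0, 0, 0, 0, 0.085],
])

```text
clock: 4.5
eef_pos: [517.9, -135.7, 40.6]
tool_rot: [-3.141, 0.002, 3.085]
force: [1.1, 0.2, -0.7]
width: 84.9
gripper_force: 0.0
```

>>> move_arm([
  [0, 0, 0, 0, 0, 0, 0.045],
  [0, 0, 0, 0, 0, 0, 0.045],
  [0, 0, 0, 0, 0, 0, 0.045],
  [0, 0, 0, 0, 0, 0, 0.045],
  [0, 0, 0, 0, 0, 0, 0.045],
])

```text
clock: 5.0
eef_pos: [517.7, -135.8, 40.6]
tool_rot: [-3.141, 0.002, 3.085]
force: [-0.7, 0.2, 5.5]
width: 55.9
gripper_force: 65.0
```

>>> move_arm([
  [0, 0, 0, 0, 0, 0.015, 0.045],
  [0, 0, 0, 0, 0, 0.03, 0.045],
  [0, 0, 0, 0, 0, 0.035, 0.045],
  [0, 0, 0, 0, 0, 0.035, 0.045],
  [0, 0, 0, 0, 0, 0.015, 0.045],
])

```text
clock: 5.5
eef_pos: [518.1, -135.8, 172.5]
tool_rot: [-3.141, 0.004, 3.085]
force: [1.4, -0.1, -3.7]
width: 55.2
gripper_force: 64.9
```

>>> move_arm([
  [0, 0, 0, 0.002, 0.02, 0, 0.045],
  [0, 0, 0, 0.004, 0.035, 0, 0.045],
  [0, 0, -1, 0.004, 0.04, 0, 0.045],
  [0, 0, -1, 0.004, 0.04, 0, 0.045],
  [0, 0, -1, 0.004, 0.04, 0, 0.045],
])

```text
clock: 6.0
eef_pos: [534.3, 41.0, 169.3]
tool_rot: [-3.142, -0.001, 3.032]
force: [0.8, 0.2, -3.1]
width: 55.3
gripper_force: 64.8
```

>>> move_arm([
  [0, 0, -1, 0.004, 0.04, 0, 0.045],
  [0, 0, -1, 0.004, 0.04, 0, 0.045],
  [0, 0, -1, 0.004, 0.04, 0, 0.045],
  [0, 0, -1, 0.004, 0.04, 0, 0.045],
  [0, 0, -1, 0.003, 0.025, 0, 0.045],
])

```text
clock: 6.5
eef_pos: [552.8, 228.9, 169.1]
tool_rot: [3.14, -0.001, 2.949]
force: [-0.4, -0.3, -3.8]
width: 55.3
gripper_force: 64.8
```

```bash
python3 look.py w2 tote carton_short; python3 - <<'E'
from h import *
for n in("tote","tote_in_a"):
  im,d=eyes.get_image("top"); c=eyes.calibration("top")
  print(n,[(round(o["confidence"],2),w("top",o["location"],c).round()) for o in finder.pinpoint("top",n)[:2]])
E
```

```text
6.5 [552.8 228.9 169.1] [ 3.140e+00 -1.000e-03  2.949e+00] 55.33307549358477
tote 0.57 px 391 167 [543.8, 278.4, 56.1, 265.0, 223.1, 78.2]
carton_short 0.72 px 6 424 [797.1, -347.7, 46.9, 24.8, 4.8, 4.5]
carton_short 0.71 px 320 298 [540.8, 231.8, 207.3, 85.1, 56.6, -10.8]
tote [(0.69, array([ 765., -184.,    0.])), (0.55, array([547., 285.,  -0.]))]
tote_in_a [(0.71, array([540., 218.,   9.]))]
```

View pics/w2.png

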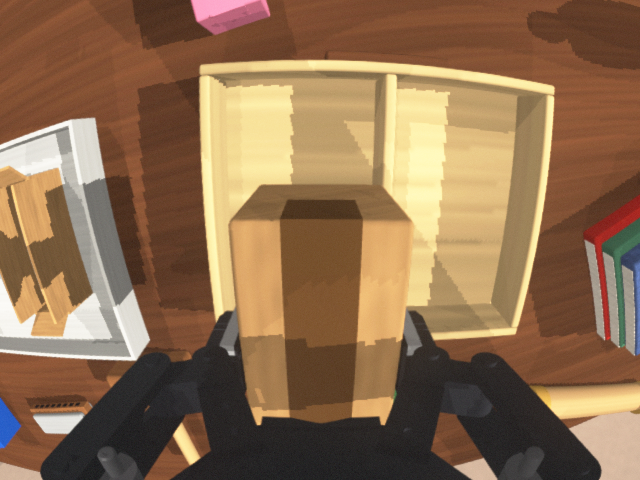

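The wrist view shows the short carton held level at px (320,298), with its yaw matching the tote's. Compartment b is below it, compartment a is on the right at px (460,200), and both are empty. I carry on to compartment a.

>>> move_arm([
  [0, 0, -0.5, 0.002, 0.035, 0, 0.045],
  [0, 0, 0, 0.002, 0.035, 0, 0.045],
  [0, 0, 0, 0.001, 0.03, 0, 0.045],
  [0, 0, 0, 0, 0.016, 0, 0.045],
  [0, 0, 0, 0, 0, 0, 0.045],
])

```text
clock: 7.35
eef_pos: [558.2, 342.6, 169.0]
tool_rot: [3.14, -0.001, 2.94]
force: [-1.0, -0.3, -3.7]
width: 55.3
gripper_force: 65.2
```

>>> move_arm([
  [0, 0, 0, 0, 0, -0.02, 0.045],
  [0, 0, 0, 0, 0, -0.03, 0.045],
  [0, 0, 0, 0, 0, -0.02, 0.045],
  [0, 0, 0, 0, 0, 0, 0.045],
  [0, 0, 0, 0, 0, 0, 0.045],
])

```text
clock: 7.85
eef_pos: [559.6, 338.3, 99.6]
tool_rot: [-3.14, 0.0, 2.935]
force: [0.7, 0.4, -2.6]
width: 55.5
gripper_force: 64.9
```

```bash
python3 look.py w3 tote carton_short; python3 - <<'E'
from h import *
im,d=eyes.get_image("top"); c=eyes.calibration("top"); P=cloud("top",d,c); cv2.imwrite("pics/top1.png",cv2.resize(im[160:310,90:290],None,fx=3,fy=3))
for n in("carton_short","tote"):
  for o in finder.cut_out("top",n)[:3]: print(n,o["confidence"],top(P,o["mask"]&(d>0)))
E
```

```text
7.85 [559.6 338.3  99.6] [-3.14   0.     2.935] 55.54720656968576
tote 0.78 px 212 190 [543.9, 278.5, 56.2, 264.9, 222.8, 78.5]
carton_short 0.67 px 320 298 [547.5, 341.5, 137.8, 84.7, 56.5, -11.5]
carton_short 0.58 px 49 414 [680.2, 18.3, 48.5, 93.2, 57.2, -67.4]
carton_short 0.96 [756.7, -378.5, 59.5, 111.6, 57.9, 5.8]
carton_short 0.92 [285.9, -202.1, 59.2, 111.0, 56.8, -8.2]
carton_short 0.85 [560.7, 339.0, 140.4, 111.4, 56.8, -13.4]
tote 0.79 [546.9, 278.0, 57.2, 265.2, 230.6, 77.8]
```

View pics/w3.png

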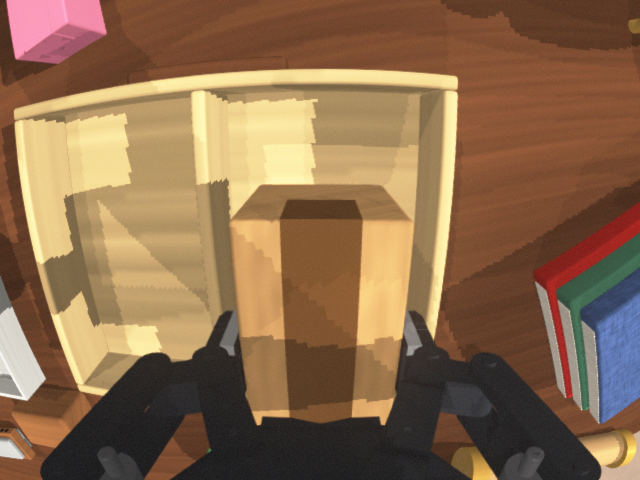

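The wrist view shows the carton over compartment a at px (320,298), clear of the divider (px column 205) and the +y wall (column 440). I lower it.

>>> move_arm([
  [0, 0, 0, 0, 0.002, -0.02, 0.045],
  [0, 0, 0, 0, 0, -0.025, 0.045],
  [0, 0, 0, 0, 0, -0.015, 0.045],
  [0, 0, 0, 0, 0, -0.004, 0.045],
  [0, 0, 0, 0, 0, -0.002, 0.045],
])

```text
clock: 8.65
eef_pos: [559.1, 342.4, 33.2]
tool_rot: [-3.141, -0.0, 2.937]
force: [0.5, 0.1, -3.4]
width: 55.1
gripper_force: 65.1
```

>>> move_arm([
  [0, 0, 0, 0, 0, -0.002, 0.045],
  [0, 0, 0, 0, 0, -0.001, 0.045],
  [0, 0, 0, 0, 0, -0.001, 0.045],
  [0, 0, 0, 0, 0, 0, 0.045],
])

```text
clock: 9.05
eef_pos: [559.1, 342.6, 29.7]
tool_rot: [3.141, 0.0, 2.937]
force: [-0.6, -0.6, -3.4]
width: 55.7
gripper_force: 65.1
```

Force still shows full weight; I'll go on in 1 mm steps.

>>> move_arm([
  [0, 0, 0, 0, 0, -0.001, 0.045],
  [0, 0, 0, 0, 0, 0, 0.045],
  [0, 0, 0, 0, 0, -0.001, 0.045],
  [0, 0, 0, 0, 0, 0, 0.045],
])

```text
clock: 9.45
eef_pos: [559.1, 342.8, 28.7]
tool_rot: [3.141, 0.0, 2.937]
force: [-2.2, -1.7, 6.1]
width: 55.5
gripper_force: 66.4
```

The force turned upward, so the carton is standing on the floor. I open the fingers only part way, to stay clear of the walls, and then rise.

>>> move_arm([
  [0, 0, 0, 0, 0, 0, 0.06],
  [0, 0, 0, 0, 0, 0, 0.066],
  [0, 0, 0, 0, 0, 0, 0.068],
  [0, 0, 0, 0, 0, 0, 0.068],
])

```text
clock: 9.85
eef_pos: [559.0, 342.5, 27.2]
tool_rot: [3.142, 0.0, 2.937]
force: [-0.2, -0.3, 0.3]
width: 67.9
gripper_force: 0.0
```

>>> move_arm([
  [0, 0, 0, 0, 0, 0.01, 0.068],
  [0, 0, 0, 0, 0, 0.025, 0.068],
  [0, 0, 0, 0, 0, 0.035, 0.068],
  [0, 0, 0, 0, 0, 0.04, 0.068],
  [0, 0, 0, 0, 0, 0.04, 0.08],
])

```text
clock: 10.35
eef_pos: [558.8, 342.4, 179.3]
tool_rot: [3.142, 0.0, 2.937]
force: [0.7, 0.8, 0.9]
width: 79.3
gripper_force: 0.0
```

```bash
python3 look.py w4 tote carton_short
```

```text
10.35 [558.8 342.4 179.3] [3.142 0.    2.937] 79.34492724215028
tote 0.6 px 240 209 [547.3, 277.9, 56.1, 264.6, 230.3, 78.3]
carton_short 0.59 px 320 226 [560.0, 342.9, 66.8, 111.5, 56.4, -11.8]
```

The short carton stands in compartment a, with its top at 67 mm and its centre at (560,343). Next is the long carton.

>>> move_arm([
  [0, 0, 0, -0.002, -0.025, 0.005, 0.08],
  [0, 0, 0.8, -0.004, -0.04, 0.01, 0.085],
  [0, 0, 1, -0.004, -0.043, 0.01, 0.085],
  [0, 0, 1, -0.004, -0.043, 0.01, 0.085],
  [0, 0, 1, -0.004, -0.043, 0.01, 0.085],
])

```text
clock: 11.0
eef_pos: [539.7, 146.7, 221.8]
tool_rot: [-3.141, -0.002, 3.004]
force: [0.8, -0.9, -0.1]
width: 84.8
gripper_force: 0.0
```

>>> move_arm([
  [0, 0, 1, -0.004, -0.043, 0, 0.085],
  [0, 0, 1, -0.004, -0.043, 0, 0.085],
  [0, 0, 1, -0.004, -0.043, 0, 0.085],
  [0, 0, 1, -0.004, -0.043, 0, 0.085],
  [0, 0, 1, -0.004, -0.043, 0, 0.085],
])

```text
clock: 11.5
eef_pos: [519.8, -68.0, 221.6]
tool_rot: [3.142, -0.002, 3.091]
force: [1.1, 0.7, -0.7]
width: 84.7
gripper_force: 0.0
```

>>> move_arm([
  [0, 0, 0, -0.004, -0.043, 0, 0.085],
  [0, 0, 0, -0.004, -0.043, 0, 0.085],
  [0, 0, 0, -0.005, -0.043, 0, 0.085],
  [0, 0, 0, -0.004, -0.035, 0, 0.085],
  [0, 0, 0, 0, 0, 0, 0.085],
])

```text
clock: 12.0
eef_pos: [501.4, -237.1, 221.7]
tool_rot: [-3.138, -0.002, 3.081]
force: [-0.0, 0.3, 0.5]
width: 84.9
gripper_force: 0.0
```

```bash
python3 look.py w5 carton_long carton_open
```

```text
12.0 [ 501.4 -237.1  221.7] [-3.138e+00 -2.000e-03  3.081e+00] 84.8612878095575
carton_long 0.73 px 635 28 [278.2, 164.1, 12.5, 53.6, 5.8, 5.4]
carton_long 0.67 px 315 214 [503.5, -241.5, 68.8, 150.9, 50.5, -2.9]
carton_open 0.56 px 535 217 [513.7, -31.9, 82.8, 156.2, 56.9, -4.7]
carton_open 0.45 px 625 241 [594.4, 138.1, 54.0, 91.4, 40.8, 17.8]
```

View pics/w5.png

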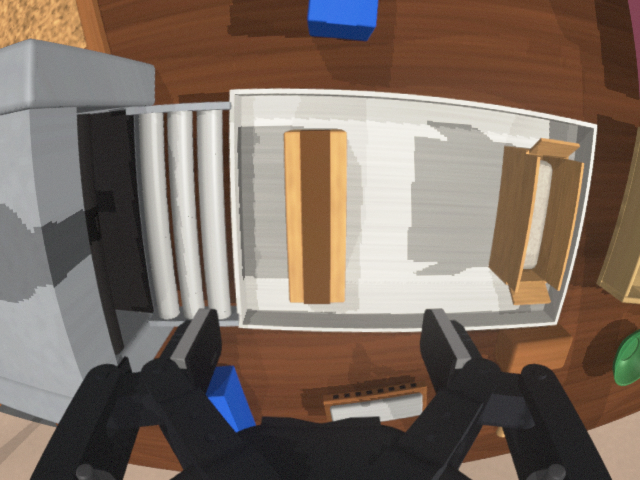

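The wrist view shows the taped long carton at px (315,214), centre (503.5,-241), and the open carton unmoved at (535,217). I correct y and descend.

>>> move_arm([
  [0, 0, 0, 0, -0.005, -0.03, 0.085],
  [0, 0, 0, 0, -0.005, -0.045, 0.085],
  [0, 0, 0, 0, 0, -0.03, 0.085],
  [0, 0, 0, 0, 0, -0.01, 0.085],
  [0, 0, 0, 0, 0, 0, 0.085],
])

```text
clock: 12.65
eef_pos: [503.5, -238.5, 106.1]
tool_rot: [3.14, -0.003, 3.093]
force: [1.0, 0.3, -0.2]
width: 85.0
gripper_force: 0.0
```

>>> move_arm([
  [0, 0, 0, 0, 0, 0, 0.085],
  [0, 0, 0, 0, 0, 0, 0.085],
])

```text
clock: 12.85
eef_pos: [505.3, -240.6, 109.0]
tool_rot: [-3.141, 0.003, 3.091]
force: [1.0, 0.1, 0.2]
width: 85.0
gripper_force: 0.0
```

Settled at about (504.5,-240.5), z 107. I go down to about 32.

>>> move_arm([
  [0, 0, 0, 0, 0, -0.03, 0.085],
  [0, 0, 0, -0.001, -0.001, -0.03, 0.085],
  [0, 0, 0, 0, 0, -0.015, 0.085],
  [0, 0, 0, 0, 0, 0, 0.085],
  [0, 0, 0, 0, 0, 0, 0.085],
])

```text
clock: 13.35
eef_pos: [503.6, -241.8, 33.2]
tool_rot: [-3.141, 0.001, 3.09]
force: [0.9, -0.4, -0.1]
width: 85.1
gripper_force: 0.0
```

>>> move_arm([
  [0, 0, 0, 0, 0, 0, 0.04],
  [0, 0, 0, 0, 0, 0, 0.04],
  [0, 0, 0, 0, 0, 0, 0.04],
  [0, 0, 0, 0, 0, 0, 0.04],
  [0, 0, 0, 0, 0, 0, 0.04],
])

```text
clock: 13.85
eef_pos: [503.8, -241.9, 33.6]
tool_rot: [-3.141, 0.002, 3.09]
force: [-0.7, 0.0, 7.7]
width: 49.3
gripper_force: 63.4
```

>>> move_arm([
  [0, 0, 0, 0, 0, 0.015, 0.04],
  [0, 0, 0, 0, 0, 0.03, 0.04],
  [0, 0, 0, 0, 0, 0.04, 0.04],
  [0, 0, 0, 0, 0, 0.04, 0.04],
  [0, 0, 0, 0, 0, 0.02, 0.04],
])

```text
clock: 14.35
eef_pos: [504.0, -242.1, 181.5]
tool_rot: [-3.14, 0.005, 3.09]
force: [0.8, -0.3, -1.4]
width: 49.1
gripper_force: 62.6
```

>>> move_arm([
  [0, 0, 0, 0.002, 0.02, 0, 0.04],
  [0, 0, 0, 0.003, 0.035, 0, 0.04],
  [0, 0, -1, 0.003, 0.04, 0, 0.04],
  [0, 0, -1, 0.003, 0.04, 0, 0.04],
  [0, 0, -1, 0.003, 0.04, 0, 0.04],
])

```text
clock: 14.85
eef_pos: [516.5, -64.9, 178.1]
tool_rot: [3.141, 0.0, 3.037]
force: [0.4, 0.9, -2.2]
width: 49.1
gripper_force: 62.7
```

>>> move_arm([
  [0, 0, -1, 0.003, 0.04, 0, 0.04],
  [0, 0, -1, 0.003, 0.04, 0, 0.04],
  [0, 0, -1, 0.003, 0.04, 0, 0.04],
  [0, 0, -1, 0.003, 0.04, 0, 0.04],
  [0, 0, -1, 0.003, 0.04, 0, 0.04],
])

```text
clock: 15.35
eef_pos: [531.4, 135.2, 178.1]
tool_rot: [3.141, -0.0, 2.95]
force: [0.7, 0.4, -2.2]
width: 49.2
gripper_force: 62.6
```

>>> move_arm([
  [0, 0, -0.8, 0.002, 0.035, 0, 0.04],
  [0, 0, 0, 0.001, 0.03, 0, 0.04],
  [0, 0, 0, 0, 0.018, 0, 0.04],
  [0, 0, 0, 0, 0, -0.02, 0.04],
  [0, 0, 0, 0, 0, -0.03, 0.04],
])

```text
clock: 15.85
eef_pos: [536.2, 217.3, 128.8]
tool_rot: [3.139, 0.004, 2.938]
force: [0.7, 0.0, -2.2]
width: 49.2
gripper_force: 62.7
```

>>> move_arm([
  [0, 0, 0, 0, 0, -0.02, 0.04],
  [0, 0, 0, 0, 0, -0.01, 0.04],
  [0, 0, 0, 0, 0, 0, 0.04],
  [0, 0, 0, 0, 0, 0, 0.04],
])

```text
clock: 16.25
eef_pos: [535.6, 216.2, 98.2]
tool_rot: [3.141, 0.001, 2.936]
force: [0.8, 0.2, -3.5]
width: 49.2
gripper_force: 62.7
```

```bash
python3 look.py w6 tote carton_short carton_long; python3 - <<'E'
from h import *
im,d=eyes.get_image("top"); c=eyes.calibration("top"); P=cloud("top",d,c)
for n in("carton_long","carton_short","tote"):
  for o in finder.cut_out("top",n)[:4]: print(n,round(o["confidence"],2),top(P,o["mask"]&(d>0)))
E
```

```text
16.25 [535.6 216.2  98.2] [3.141e+00 1.000e-03 2.936e+00] 49.16630908403857
tote 0.59 px 410 175 [543.8, 279.2, 56.2, 265.6, 222.5, 78.1]
carton_short 0.96 px 520 256 [560.0, 342.3, 66.7, 111.7, 57.4, -11.8]
carton_short 0.53 px 4 464 [801.4, -347.9, 31.9, 16.7, 5.3, 10.6]
carton_long 0.66 px 220 11 [379.6, 184.9, 48.1, 28.5, 9.5, 72.6]
carton_long 0.65 px 320 270 [513.6, 221.2, 133.4, 106.4, 50.5, -12.0]
carton_long 0.96 [304.0, 191.7, 49.9, 150.4, 50.5, 4.4]
carton_long 0.69 [534.7, 217.0, 134.8, 150.3, 51.0, -11.6]
carton_short 0.71 [757.2, -379.0, 59.6, 111.7, 57.2, 5.4]
carton_short 0.6 [286.2, -201.6, 59.5, 110.9, 56.3, -9.2]
```

View pics/w6.png

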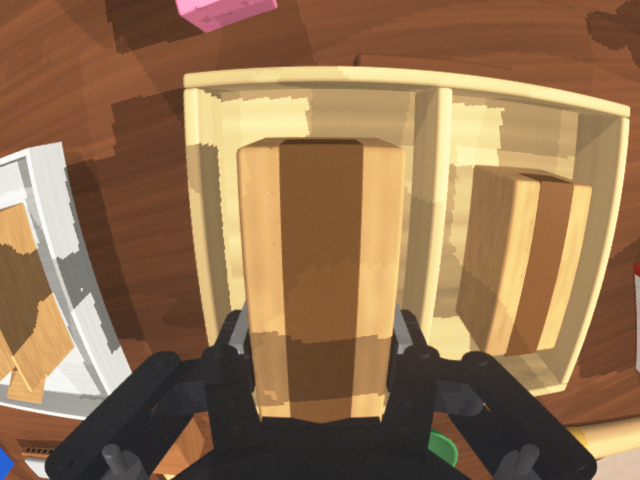

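The long carton at px (320,270) is centred over compartment b, and the short one is flat in a at px (520,256). I lower it.

>>> move_arm([
  [0, 0, 0, 0, 0, -0.02, 0.04],
  [0, 0, 0, 0, 0, -0.025, 0.04],
  [0, 0, 0, 0, 0, -0.018, 0.04],
  [0, 0, 0, 0, 0, -0.007, 0.04],
  [0, 0, 0, 0, 0, -0.002, 0.04],
])

```text
clock: 17.15
eef_pos: [534.6, 216.4, 24.7]
tool_rot: [-3.141, -0.001, 2.937]
force: [-0.3, -0.3, -1.5]
width: 49.4
gripper_force: 62.7
```

>>> move_arm([
  [0, 0, 0, 0, 0, -0.001, 0.04],
  [0, 0, 0, 0, 0, -0.001, 0.04],
  [0, 0, 0, 0, 0, 0, 0.04],
  [0, 0, 0, 0, 0, -0.001, 0.04],
  [0, 0, 0, 0, 0, 0, 0.04],
])

```text
clock: 17.65
eef_pos: [535.0, 216.6, 22.6]
tool_rot: [3.141, 0.0, 2.937]
force: [-0.7, -1.0, -2.5]
width: 49.3
gripper_force: 62.7
```

>>> move_arm([
  [0, 0, 0, 0, 0, -0.001, 0.04],
  [0, 0, 0, 0, 0, 0, 0.04],
  [0, 0, 0, 0, 0, -0.001, 0.04],
  [0, 0, 0, 0, 0, 0, 0.04],
])

```text
clock: 18.05
eef_pos: [535.1, 216.6, 21.6]
tool_rot: [3.141, 0.0, 2.937]
force: [-2.5, -0.7, 9.7]
width: 49.4
gripper_force: 64.0
```

It is standing on the floor. I release and rise.

>>> move_arm([
  [0, 0, 0, 0, 0, 0, 0.053],
  [0, 0, 0, 0, 0, 0, 0.06],
  [0, 0, 0, 0, 0, 0, 0.063],
  [0, 0, 0, 0, 0, 0, 0.063],
])

```text
clock: 18.45
eef_pos: [534.9, 216.5, 20.1]
tool_rot: [-3.141, -0.0, 2.937]
force: [0.7, 0.1, 0.3]
width: 63.0
gripper_force: 0.0
```

>>> move_arm([
  [0, 0, 0, 0, 0, 0.01, 0.063],
  [0, 0, 0, 0, 0, 0.025, 0.063],
  [0, 0, 0, 0, 0, 0.04, 0.063],
  [0, 0, 0, 0, 0, 0.04, 0.063],
  [0, 0, 0, 0, 0, 0.04, 0.063],
])

```text
clock: 18.95
eef_pos: [534.7, 216.3, 177.4]
tool_rot: [-3.142, 0.0, 2.937]
force: [0.8, -0.6, -0.9]
width: 63.0
gripper_force: 0.0
```

>>> move_arm([
  [0, 0, 0, 0, 0, 0.03, 0.063],
  [0, 0, 0, 0, 0, 0, 0.063],
  [0, 0, 0, 0, 0, 0, 0.063],
])

```text
clock: 19.25
eef_pos: [535.0, 216.7, 206.3]
tool_rot: [3.14, 0.001, 2.937]
force: [-0.1, 0.4, -0.1]
width: 62.9
gripper_force: 0.0
```

```bash
python3 look.py w7 tote carton_short carton_long carton_open
```

```text
19.25 [535.  216.7 206.3] [3.140e+00 1.000e-03 2.937e+00] 62.89309834989934
tote 0.63 px 378 198 [546.9, 278.2, 56.1, 264.8, 229.1, 78.4]
carton_short 0.86 px 462 215 [560.1, 342.3, 66.8, 111.8, 57.0, -12.0]
carton_short 0.68 px 16 413 [769.7, -377.1, 58.8, 84.1, 56.7, 5.7]
carton_long 0.84 px 250 24 [357.6, 195.9, 48.8, 50.2, 45.6, -87.6]
carton_long 0.68 px 320 211 [535.2, 216.7, 56.8, 151.1, 50.5, -11.9]
carton_open 0.61 px 71 251 [514.0, -31.4, 82.7, 157.0, 57.3, -5.1]
```

View pics/w7.png

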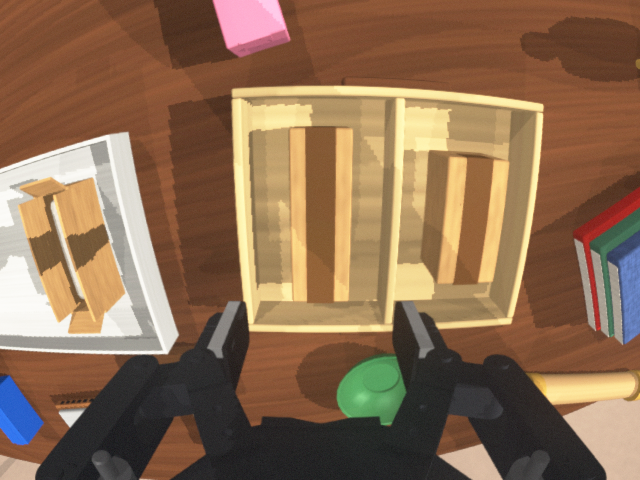

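Both cartons lie flat and centred, the long one in b at px (320,211) and the short one in a at (462,215). The open carton is unmoved, and the gripper is clear. I hand the job in.

```bash
python3 -c "
from cell import ctrl; print(ctrl.finish_job())"
```

```text
the job is handed in; nothing more can be done
None
```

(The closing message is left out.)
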